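# Free the box cutter jammed in the scrap chute

### The job

The yellow box cutter has slid into the steel scrap chute and jammed crosswise in its neck, its ends caught under the two shoulder plates. Push it back up the chute until it is clear of the plates, then lift it out and lay it flat in the blue tray. Leave the blue-handled peeler where it lies.

Things in the scene. Friction and masses are not known exactly. Their poses are not given: they have to be found in the camera images.
- box_cutter: The jammed yellow box cutter: a bar 150 mm long (y), 24 wide (x), 21 thick (z), 0.07 kg, origin at the centre of its underside. It lies across the chute on its sloping floor, x pointing up the slope, its middle 15 to 18 mm down the slope from the plates' upper ends. Pushed at the middle of its lower long side it slides up easily, and it stays where it is left. Grip it at its middle across its width.
- chute: Steel scrap chute, fixed, 243 mm long (x), 199 wide (y), open above and at both ends. Origin on the table under its centre, z up; x is level and points to its high end. The floor rises at 14 degrees towards +x, from 30 mm above the table at the mouth (x = -121 mm) to 90 mm. Inside width 120 mm in the neck, widening from 60 mm up the slope to 190 mm at 140 mm up; walls 30 to 39 mm high.
- plates_end (a point): Point on the chute's floor, on its centre line, level with the upper ends of the two shoulder plates; axes as the chute's, 61 mm above the table. From here to 115 mm down the slope the plates cover both sides of the chute, 28 to 34 mm above its floor, with a 110 mm wide gap between them; up the slope 125 mm of floor are open above. The cutter is clear once its middle is over 12 mm up from here.
- tray: A shallow open tray of blue plastic, fixed to the table, 130 mm (x) by 200 mm (y) outside and 20 mm high; walls and floor 3 mm thick. Its origin is the centre of its underside, on the table, z up.
- peeler: A vegetable peeler with a blue handle, 170 mm long (x), 25 mm wide, 18 mm high, lying loose on the table beyond the tray; a bystander. Its origin is the centre of its underside.

How it is judged:
By the outcome, as a careful person would: the job done as asked, in the order asked, and still so for the second after the job is handed in, with the robot touching nothing.
It also fails if it takes over 51 s, if anything falls off the work surface, if the arm or the gripper's body presses on something with over 40 N, if the wrist force passes 120 N, or if a joint passes its speed limit or range.

### The arm

A 6-joint arm with a two-finger parallel gripper is mounted at the origin on a cart in front of the work surface, level with it; the furniture and walls round the work are solid. World frame = base frame: x ahead of the robot, y to its left, z up, the work surface at z = 0. Lengths are in m, angles in rad, forces in N, time in s.
With the tool pointing down it reaches from about 0.3 to 0.775 m from the base axis. Payload 14.6 kg.
Tool frame: the origin (TCP) lies midway between the tips of the shut fingers; the grasp point (between the pads) lies 19 mm behind it; z points along the fingers, y is the line along which they close (so a half turn about z gives the same grasp; the last joint's range is limited). The gripper opens to 85 mm and grips with 20 to 120 N. Pads are 22 mm wide; open, the fingers measure 114 mm over their backs; the gripper's body (76 mm by 85 mm) begins 54 mm behind the grasp point. The pads swing forward as they close: fully open they stand 13 mm farther back than shut.
Start: joints at [1.251, 0.3, 1.521, -0, 1.321, -0.067], TCP at [0.138, 0.533, 0.231] pointing down, gripper open.
Joint ranges: [-3.03, 3.03], [-0.79, 2.21], [0.23, 2.52], [-1.04, 4.18], [0, 3.07], [-2.55, 2.55]. Speed limits (rad/s): [2.22, 2.22, 2.57, 3.14, 3.14, 3.14].

### API

Orientations are given as [roll, pitch, yaw] about the fixed x, y, z axes, in that order (R = Rz(yaw) Ry(pitch) Rx(roll)).
In Python, from workcell import env gives the robot as it stands.
- The arm moves only by the tool drive_tool, never from a script. Its argument "commands" is a list of rows, each a list of 7 numbers: the shift along the tool's x, y, z scaled (see below), then the turn, a rotation vector about the tool's x, y, z scaled (see below), then the opening in per cent of the stroke, from 0 (shut) to 100 (fully open). In form: [[x, y, z, ax, ay, az, gripper], ...]. A call has 1 to 10 rows; each row shifts and turns the commanded pose from where the row before left it, along the tool's axes as they then stand; what a row does not reach is not made up. The controller multiplies each number of a shift by 60 mm and each number of a turn by 120 degrees. A row lasts 1/8 s, in which the tool goes at most 62.5 mm and 10.7 degrees, less where a joint would pass 70% of its speed; a pose out of reach is approached as far as the arm can. A call with a number of a shift or a turn outside -1 to 1 is refused whole. A call with a gripper value outside its range is refused whole. The fingers move at their own pace and stop on an object; "grip_force" is the grip in N (left out, the last holds). Time passes only in rows, so rows that do not move let the fingers close. It gives the time, the measured TCP pose, the force, the opening and the grip force at its end, in the units of the state.
- env.read_state(): the state, without advancing time (a new reading comes with each control period).
- env.grab_frame(name): name is "scene" or "side" or "wrist"; returns a dict with "color" (420x560x3 uint8, blue, green, red), "fx", "fy", "cx", "cy" (pixels), "R" (3x3) and "t" (3): a world point X has camera coordinates R X + t. Camera axes: x right, y down, z forward; pixel columns grow to the right and rows downward; lengths in m; the calibration is good to about 2 mm. A picture is of the moment at which its call begins. There is no depth.
- env.finish_job(): hands the job in; it is judged then, once.
The state is a dict: "clock": time; "q": joint angles; "qd": joint speeds; "tau": joint torques, N m; "position": TCP position; "ee_rot": TCP orientation; "wrist_force": force on the tool from outside, world axes, zero at the start; "ft_torque": the same for the moment, N m; "gripper_width": finger opening in m; "gripper_force": force on a finger pad.
Only numpy, scipy, OpenCV 4.12 (cv2) and the standard library are available. Lean on these libraries where they do the work, as an engineer would, in place of code of your own. Each camera call takes 0.05 s, during which the arm holds its last target. There are 200 camera calls.

## Working session

There is one attempt and no reset: what is moved stays moved. The work goes in short steps, Python scripts to look and compute and a tool call to move; the robot and the scene stay as the last step left them, time stands still between calls to the robot, and variables do not carry over. Pictures are saved under pics/ and viewed, at most 12 in all, crops included, and the job is handed in when it is done.

Besides the shell and the picture viewer there is one more tool, called after ">>>" as name(argument=value, ...), one argument or row to a line, values as JSON. drive_tool: Moves the arm, as the interface text tells. Shifts and turns lie within -1 to 1; 1 stands for 60 mm of shift or 120 degrees of turn. Its arguments: {"type":"object","properties":{"commands":{"type":"array","items":{"type":"array","items":{"type":"number"}}},"grip_force":{"type":"number"}},"required":["commands"]}

```bash
mkdir -p pics; ls; python3 - <<'E'
from workcell import env
import cv2,pickle
d={}
for n in("scene","side"):
    f=env.grab_frame(n);d[n]=f;cv2.imwrite(f"pics/{n}0.png",f["color"])
    print(n,f["fx"],f["cx"],f["cy"],(-f["R"].T@f["t"]).round(3),f["R"][2].round(3))
pickle.dump(d,open("f0.pkl","wb"))
print(env.read_state())
E
```

```text
pics
scene 459.13453691893625 283.77721360681875 207.9372037579149 [-0.04  -0.823  0.63 ] [ 0.447  0.774 -0.448]
side 544.4175064166086 277.2499858421333 197.3189096387493 [0.059 1.287 0.824] [ 0.301 -0.792 -0.53 ]
{'clock': 0.1, 'q': array([ 1.25140339e+00,  3.00436668e-01,  1.52153867e+00, -1.80397941e-05,
        1.32074093e+00, -6.66142680e-02]), 'qd': array([ 0.00055278, -0.00207075, -0.0017189 ,  0.00058244, -0.0006439 ,
       -0.0015057 ]), 'tau': array([ 6.71438520e-04, -5.44386220e+01, -3.62365758e+01, -1.50295600e-04,
        3.22177657e-03, -1.95123755e-05]), 'position': array([0.13749552, 0.53230177, 0.23075815]), 'ee_rot': array([-3.14047037e+00, -5.73581725e-05,  2.88881843e+00]), 'wrist_force': array([0.14947043, 0.53942247, 0.33464072]), 'ft_torque': array([ 0.01504521, -0.03340404,  0.01349598]), 'gripper_force': 0.0, 'gripper_width': 0.08552750858418835}
```

View pics/scene0.png

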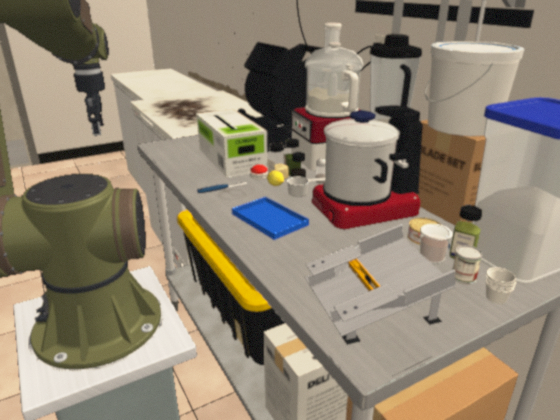

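View pics/side0.png

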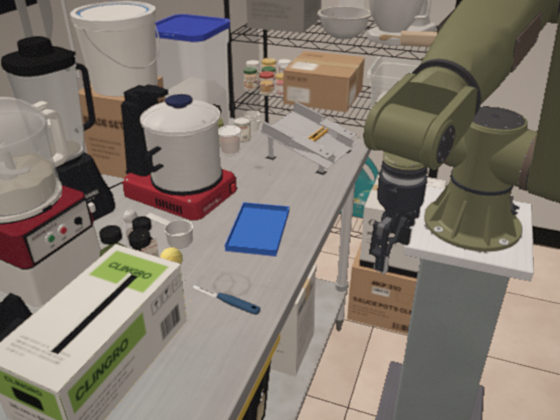

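```bash
cat > h.py <<'E'
import numpy as np,cv2,pickle
def proj(f,X):
    p=f["R"]@np.asarray(X,float)+f["t"]; return np.array([f["fx"]*p[0]/p[2]+f["cx"],f["fy"]*p[1]/p[2]+f["cy"]])
def ray(f,u,v):
    d=f["R"].T@np.array([(u-f["cx"])/f["fx"],(v-f["cy"])/f["fy"],1.]); return -f["R"].T@f["t"],d/np.linalg.norm(d)
def onz(f,u,v,z):
    o,d=ray(f,u,v); return o+d*(z-o[2])/d[2]
def tri(*obs):
    A=0;b=0
    for f,u,v in obs:
        o,d=ray(f,u,v);P=np.eye(3)-np.outer(d,d);A=A+P;b=b+P@o
    X=np.linalg.solve(A,b); return X,[np.linalg.norm(np.cross(X-ray(*q)[0],ray(*q)[1])) for q in obs]
def mask(f,lo,hi,roi):
    m=cv2.inRange(cv2.cvtColor(f["color"],cv2.COLOR_BGR2HSV),lo,hi);k=np.zeros_like(m);x0,y0,x1,y1=roi;k[y0:y1,x0:x1]=255
    return m&k
E
python3 - <<'E'
from h import *
d=pickle.load(open("f0.pkl","rb"));s,e=d["scene"],d["side"]
a=cv2.resize(s["color"][215:350,290:470],None,fx=4.2,fy=4.2,interpolation=cv2.INTER_CUBIC);cv2.imwrite("pics/c1.png",a)
b=cv2.resize(e["color"][90:185,245:375],None,fx=6,fy=6,interpolation=cv2.INTER_CUBIC);cv2.imwrite("pics/c2.png",b)
for f,rt,ry in((s,(225,190,315,240),(335,250,390,295)),(e,(220,195,295,260),(300,115,335,145))):
    for nm,lo,hi,r in(("tray",(100,150,60),(125,255,255),rt),("cut",(12,130,90),(32,255,255),ry)):
        m=mask(f,lo,hi,r);p=cv2.findNonZero(m);q=cv2.minAreaRect(p)
        print(nm,len(p),p.mean((0,1)).round(1),cv2.boxPoints(q).round(1).tolist())
        if nm=="tray":
            c=max(cv2.findContours(m,0,2)[0],key=cv2.contourArea);h=cv2.convexHull(c);ap=cv2.approxPolyN(h,4)[0]
            P=np.array([onz(f,u,v,.02) for u,v in ap]);print(ap.tolist(),P.round(3).tolist(),P.mean(0),np.linalg.norm(P-np.roll(P,1,0),axis=1).round(3))
E
```

```text
tray 1685 [270.1 217.4] [[229.60000610351562, 215.5], [244.60000610351562, 186.60000610351562], [309.0, 220.10000610351562], [294.1000061035156, 248.89999389648438]]
[[313, 222], [274, 238], [228, 210], [265, 197]] [[0.596, 0.114, 0.02], [0.459, 0.091, 0.02], [0.42, 0.3, 0.02], [0.557, 0.325, 0.02]] [0.50809237 0.20751086 0.02      ] [0.215 0.139 0.213 0.138]
cut 355 [362.4 273.7] [[346.20001220703125, 263.29998779296875], [354.8999938964844, 256.1000061035156], [379.5, 285.6000061035156], [370.79998779296875, 292.79998779296875]]
tray 2382 [257.5 229. ] [[225.3000030517578, 249.6999969482422], [230.39999389648438, 200.89999389648438], [287.6000061035156, 206.89999389648438], [282.5, 255.6999969482422]]
[[289, 207], [275, 255], [223, 249], [243, 203]] [[0.469, 0.121, 0.02], [0.43, 0.33, 0.02], [0.557, 0.351, 0.02], [0.594, 0.145, 0.02]] [0.51263366 0.23666934 0.02      ] [0.128 0.213 0.128 0.21 ]
cut 79 [317.6 134.7] [[308.8999938964844, 136.8000030517578], [323.6000061035156, 126.5], [327.1000061035156, 131.60000610351562], [312.3999938964844, 141.89999389648438]]
```

View pics/c1.png

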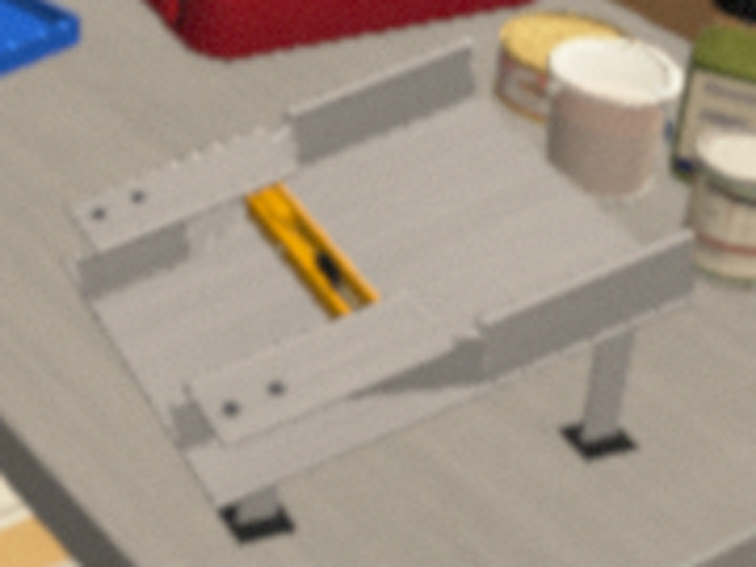

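View pics/c2.png

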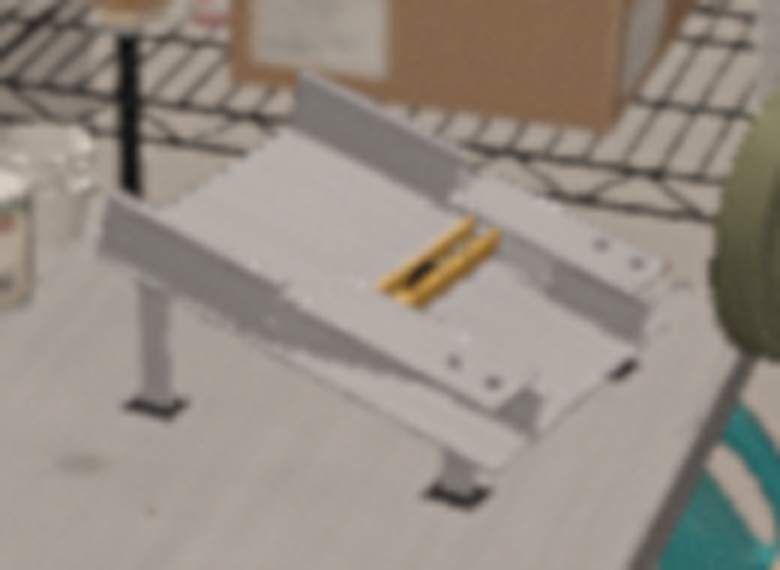

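```bash
python3 - <<'E'
from h import *
d=pickle.load(open("f0.pkl","rb"));s,e=d["scene"],d["side"]
S=lambda x,y:(s,290+(x-1.6)/4.2,215+(y-1.6)/4.2)
E=lambda x,y:(e,245+(x-2.5)/6,90+(y-2.5)/6)
P={}
for n,a,b in(("hiL",(472,40),(110,195)),("hiR",(692,232),(302,72)),("moR",(220,505),(640,368)),
 ("plLow_inL",(93,250),(505,408)),("plLow_inR",(187,385),(660,262)),("plLow_outR",(225,445),(640,262)),("hifloorR",(640,245),(290,130))):
    P[n]=tri(S(*a),E(*b));print(n,P[n][0].round(4),np.round(P[n][1],4))
# cutter ridge: scene 2 corners on visible top face upper edge, rays on z
c=tri((s,362.4,273.7),(e,317.6,134.7));print("cut",c)
def ax(f,bp):
    bp=np.array(bp);l=[np.linalg.norm(bp[1]-bp[0]),np.linalg.norm(bp[2]-bp[1])]
    return ((bp[0]+bp[3])/2,(bp[1]+bp[2])/2) if l[0]>l[1] else ((bp[0]+bp[1])/2,(bp[2]+bp[3])/2)
for f,b in((s,[[346.2,263.3],[354.9,256.1],[379.5,285.6],[370.8,292.8]]),(e,[[308.9,136.8],[323.6,126.5],[327.1,131.6],[312.4,141.9]])):
    if f is e: b=b[1:]+b[:1]
    A,B=[(np.array(b[i])+np.array(b[j]))/2 for i,j in((0,1),(2,3))]
    Q=[onz(f,*p,.075) for p in(A,B)];print([q.round(4) for q in Q],np.degrees(np.arctan2(*(Q[0]-Q[1])[[1,0]])))
E
```

```text
hiL [ 0.6562 -0.1587  0.1247] [0.0015 0.0015]
hiR [ 0.6155 -0.3478  0.1254] [0.0007 0.0007]
moR [ 0.3996 -0.2852  0.0087] [0.0029 0.0029]
plLow_inL [ 0.4311 -0.1329  0.0512] [0.001 0.001]
plLow_inR [ 0.3881 -0.2734  0.0772] [0.0002 0.0002]
plLow_outR [ 0.3988 -0.2967  0.0606] [0.0063 0.0063]
hifloorR [ 0.6141 -0.3217  0.1021] [0.0018 0.0018]
cut (array([ 0.49604581, -0.22012531,  0.08003814]), [np.float64(0.0018279537714492844), np.float64(0.0018279537714492654)])
[array([ 0.5147, -0.1582,  0.075 ]), array([ 0.4916, -0.2685,  0.075 ])] 78.16717371669324
[array([ 0.4857, -0.2769,  0.075 ]), array([ 0.5075, -0.1882,  0.075 ])] -103.79276202410061
```

>>> drive_tool(
  commands=[
    [-0.47,-0.59,-0.05,0,0,0,100],
    [-0.47,-0.59,-0.05,0,0,0,100],
    [-0.47,-0.59,-0.05,0,0,0,100],
    [-0.47,-0.59,-0.05,0,0,0,100],
    [-0.47,-0.59,-0.05,0,0,0,100],
    [-0.47,-0.59,-0.05,0,0,0,100],
    [-0.47,-0.59,-0.05,0,0,0,100],
    [-0.47,-0.59,-0.05,0,0,0,100],
    [-0.47,-0.59,-0.05,0,0,0,100],
  ],
)

```text
clock: 1.23
position: [0.3038, 0.1592, 0.2583]
ee_rot: [3.142, 0.0, 2.889]
wrist_force: [-0.1, -0.2, 0.3]
gripper_width: 0.0852
gripper_force: 0.0
```

>>> drive_tool(
  commands=[
    [-0.47,-0.59,0,0,0,0,100],
    [-0.47,-0.59,0,0,0,0,100],
    [-0.47,-0.59,0,0,0,0,100],
    [-0.47,-0.59,0,0,0,0,100],
    [-0.47,-0.59,0,0,0,0,100],
    [-0.47,-0.59,0,0,0,0,100],
    [-0.47,-0.59,0,0,0,0,100],
    [-0.47,-0.59,0,0,0,0,100],
    [-0.47,-0.59,0,0,0,0,100],
  ],
)

```text
clock: 2.35
position: [0.47, -0.2129, 0.258]
ee_rot: [3.141, -0.0, 2.889]
wrist_force: [0.3, 0.8, 0.1]
gripper_width: 0.0853
gripper_force: 0.0
```

>>> drive_tool(
  commands=[
    [0,0,0,0,0,0.08,0],
    [0,0,0,0,0,0.08,0],
    [0,0,0,0,0,0.08,0],
    [0,0,0,0,0,0.08,0],
    [0,0,0,0,0,0.08,0],
    [0,0,0,0,0,0.08,0],
    [0,0,0,0,0,0.08,0],
    [0,0,0,0,0,0.08,0],
    [0,0,0,0,0,0.08,0],
  ],
)

```text
clock: 3.48
position: [0.4695, -0.2113, 0.258]
ee_rot: [-3.141, -0.0, 1.375]
wrist_force: [-0.5, -0.4, 1.0]
gripper_width: -0.0001
gripper_force: 0.0
```

```bash
python3 - <<'E'
from workcell import env
from h import *
f=env.grab_frame("wrist");pickle.dump(f,open("w1.pkl","wb"));cv2.imwrite("pics/w1.png",f["color"])
print(f["fx"],-f["R"].T@f["t"],f["R"][2])
E
```

```text
349.1696461600235 [ 0.4818183  -0.14724574  0.40140542] [-0.05122071 -0.25614944 -0.96527918]
```

View pics/w1.png

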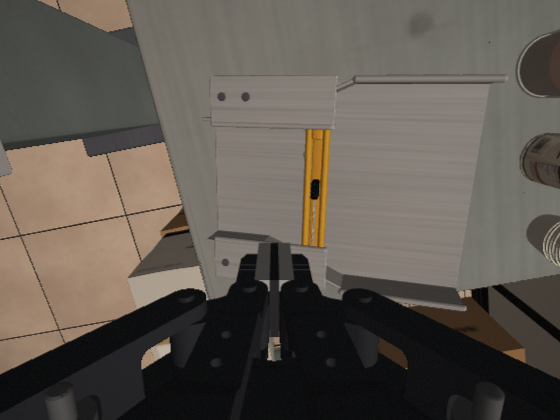

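```bash
python3 - <<'E'
from h import *
f=pickle.load(open("w1.pkl","rb"))
m=mask(f,(12,120,80),(32,255,255),(290,120,345,255))
rows=[(v,np.where(m[v])[0]) for v in range(132,243,5)]
L=np.array([(r[1].min(),r[0]) for r in rows if len(r[1])]);Rr=np.array([(r[1].max(),r[0]) for r in rows if len(r[1])])
ys=np.where(m.any(1))[0];print(ys.min(),ys.max())
for n,A,z in(("low",L,.0745),("up",Rr,.0805)):
    P=np.array([onz(f,u,v,z) for u,v in A]);k=np.polyfit(P[:,1],P[:,0],1);print(n,"x at y=-.22",np.polyval(k,-.22),"ang",np.degrees(np.arctan(k[0])),np.abs(P[:,0]-np.polyval(k,P[:,1])).max())
for n,u,v,z in(("plLup_in",336,128,.092),("plRup_in",326,247,.092),("plLup_out",336,76,.092),("moL",215,128,.031),("plLlow_in",209,127,.063),("plLlow_out",211,76,.063),("hiL",488,82,.09),("hiR",459,287,.09)):
    print(n,onz(f,u,v,z).round(4))
print("cut mid",onz(f,(L[:,0].mean()+Rr[:,0].mean())/2,187,.0775))
E
```

```text
129 247
low x at y=-.22 0.49678977512598377 ang 11.989479020509515 0.000475015653022548
up x at y=-.22 0.517809474854493 ang 12.057165314573487 0.00045989756374398283
plLup_in [ 0.5313 -0.1739  0.092 ]
plRup_in [ 0.5055 -0.2818  0.092 ]
plLup_out [ 0.5376 -0.1318  0.092 ]
moL [ 0.4177 -0.1549  0.031 ]
plLlow_in [ 0.4179 -0.1522  0.063 ]
plLlow_out [ 0.4307 -0.1082  0.063 ]
hiL [ 0.6632 -0.1613  0.09  ]
hiR [ 0.628 -0.35   0.09 ]
cut mid [ 0.50618484 -0.22570485  0.0775    ]
```

```bash
cat > g.py <<'E'
from workcell import env
from h import *
from scipy.spatial.transform import Rotation as Ro
a=np.radians(14);yw=np.radians(-12)
C=np.array([.5257,-.2295,.061]);cx=np.array([np.cos(yw),np.sin(yw),0])
uy=np.array([-np.sin(yw),np.cos(yw),0]);ux=cx*np.cos(a)+np.array([0,0,np.sin(a)]);n=np.cross(ux,uy)
RT=np.c_[uy,ux,-n]
def sl(s,h,l=0): return C+s*ux+h*n+l*uy
def plan(p,R):
    st=env.read_state();R0=Ro.from_euler("xyz",st["ee_rot"]).as_matrix()
    print("mm/60",(R0.T@(p-st["position"])/.06).round(3),"turn",np.degrees(Ro.from_matrix(R0.T@R).as_rotvec())/120)
def where():
    st=env.read_state();d=st["position"]-C;print("s,l,h",[round(float(d@v)*1000,1) for v in(ux,uy,n)],st["wrist_force"].round(1),st["gripper_width"])
E
python3 -c "
from g import *
plan(sl(-.06,.09),RT);where()"
```

```text
mm/60 [-0.1   -0.354  2.069] turn [-0.11700495 -0.00042725  0.00264201]
s,l,h [-9.3, 6.1, 205.3] [-0.7 -0.2 -0.2] -0.00039065743224264287
```

>>> drive_tool(
  commands=[
    [0,0,0,-0.0585,0,0.003,0],
    [0,0,0,-0.0585,0,0,0],
    [-0.05,-0.42,0.5,0,0,0,0],
    [-0.05,-0.42,0.5,0,0,0,0],
    [0,0,0.5,0,0,0,0],
    [0,0,0.42,0,0,0,0],
    [0,0,0,0,0,0,0],
  ],
)

```text
clock: 4.4
position: [0.4473, -0.2127, 0.1328]
ee_rot: [2.9, -0.001, 1.377]
wrist_force: [0.4, -1.0, 0.5]
gripper_width: -0.0001
gripper_force: 0.0
```

```bash
python3 - <<'E'
from g import *
plan(sl(-.06,.006),RT);where()
f=env.grab_frame("scene");a=f["color"][190:350,280:470];b=cv2.resize(a,None,fx=3.5,fy=3.5);cv2.imwrite("pics/s2.png",b)
E
```

```text
mm/60 [-0.009  0.01   1.384] turn [-0.00124719 -0.00228581  0.00701729]
s,l,h [-60.4, 0.1, 89.1] [ 0.4 -1.   0.5] -0.00012165122036430314
```

View pics/s2.png

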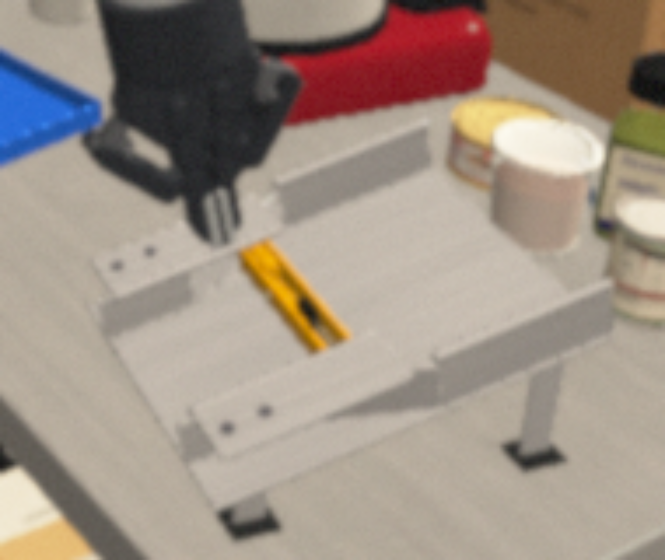

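The fingertips, at about (225,240) in the crop, are above the chute's centre line and down-slope of the cutter, which is at about (295,295). Lowering now.

>>> drive_tool(
  commands=[
    [0,0,0.4,0,0,0.007,0],
    [0,0,0.4,0,0,0,0],
    [0,0,0.3,0,0,0,0],
    [0,0,0.1,0,0,0,0],
    [0,0,0.08,0,0,0,0],
    [0,0,0.08,0,0,0,0],
    [0,0,0,0,0,0,0],
  ],
)

```text
clock: 5.32
position: [0.4674, -0.217, 0.0553]
ee_rot: [2.896, -0.004, 1.36]
wrist_force: [-0.2, -0.2, -0.7]
gripper_width: 0.0
gripper_force: 0.0
```

```bash
python3 -c "
from g import *
plan(sl(-.06,.006),RT);where()"
```

```text
mm/60 [-0.002 -0.013  0.047] turn [ 0.00037414 -0.0016984  -0.00085515]
s,l,h [-59.2, 0.1, 8.8] [-0.2 -0.2 -0.7] 1.1937286346997269e-05
```

>>> drive_tool(
  commands=[
    [0,0.1,0.03,0,0,0,0],
    [0,0.1,0,0,0,0,0],
    [0,0.1,0,0,0,0,0],
    [0,0.1,0,0,0,0,0],
    [0,0.1,0,0,0,0,0],
    [0,0.1,0,0,0,0,0],
    [0,0,0,0,0,0,0],
  ],
)

```text
clock: 6.2
position: [0.5024, -0.2245, 0.0622]
ee_rot: [2.896, -0.004, 1.36]
wrist_force: [-0.6, 0.3, -0.6]
gripper_width: -0.0003
gripper_force: 0.0
```

>>> drive_tool(
  commands=[
    [0,0.1,0,0,0,0,0],
    [0,0.1,0,0,0,0,0],
    [0,0.1,0,0,0,0,0],
    [0,0.1,0,0,0,0,0],
    [0,0.1,0,0,0,0,0],
    [0,0.08,0,0,0,0,0],
    [0,0.04,0,0,0,0,0],
    [0,0,0,0,0,0,0],
  ],
)

```text
clock: 7.2
position: [0.5373, -0.232, 0.0712]
ee_rot: [2.896, -0.004, 1.36]
wrist_force: [0.0, -0.8, 0.0]
gripper_width: 0.0
gripper_force: 0.0
```

```bash
python3 - <<'E'
from g import *
where()
f=env.grab_frame("wrist");pickle.dump(f,open("w2.pkl","wb"));cv2.imwrite("pics/w2.png",f["color"])
E
```

```text
s,l,h [14.0, -0.0, 7.0] [ 0.  -0.8  0. ] 3.378649315117827e-05
```

View pics/w2.png

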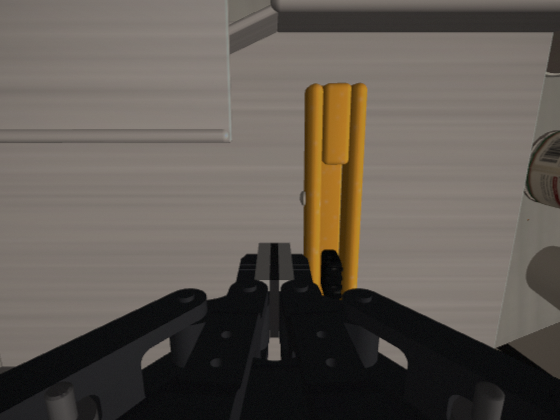

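The cutter is clear of the plate (plate end at column 230, cutter at columns 305–365, +y end at row 85). I'll back off, rise and measure it.

>>> drive_tool(
  commands=[
    [0,-0.2,0,0,0,0,0],
    [0,0,-0.5,0,0,0,0],
    [0,0,-0.7,0,0,0,60],
    [0,0,-0.7,0,0,0,60],
    [0,0,0,0,0,0,60],
  ],
)

```text
clock: 7.88
position: [0.4987, -0.2245, 0.1817]
ee_rot: [2.892, -0.002, 1.36]
wrist_force: [-0.3, -0.1, -0.5]
gripper_width: 0.0513
gripper_force: 0.0
```

```bash
python3 - <<'E'
from g import *
where()
f=env.grab_frame("wrist");pickle.dump(f,open("w3.pkl","wb"));cv2.imwrite("pics/w3.png",f["color"])
m=mask(f,(12,120,80),(32,255,255),(200,0,480,420))
c=max(cv2.findContours(m,0,2)[0],key=cv2.contourArea)
def onp(u,v,h=.021):
    o,d=ray(f,u,v);p=o+d*((C+h*n-o)@n)/(d@n)-C;return np.array([p@ux,p@uy])*1000
P=np.array([onp(*q[0]) for q in c],np.float32);print(cv2.minAreaRect(P),P.min(0),P.max(0))
for l in range(-60,80,15):
    q=P[abs(P[:,1]-l)<4]
    if len(q):print(l,q[:,0].min(),q[:,0].max())
E
```

```text
s,l,h [2.6, -0.8, 123.8] [-0.3 -0.1 -0.5] 0.05126326248489999
((37.40386199951172, 0.5390853881835938), (21.606700897216797, 146.77618408203125), 0.42792826890945435) [ 26.078066 -72.89761 ] [48.498734 73.90491 ]
-45 27.454239 43.30967
-15 35.524807 48.132183
0 32.217182 32.92522
15 26.723557 43.300503
30 26.369774 47.580315
45 40.000095 42.760983
75 26.078066 47.106205
```

View pics/w3.png

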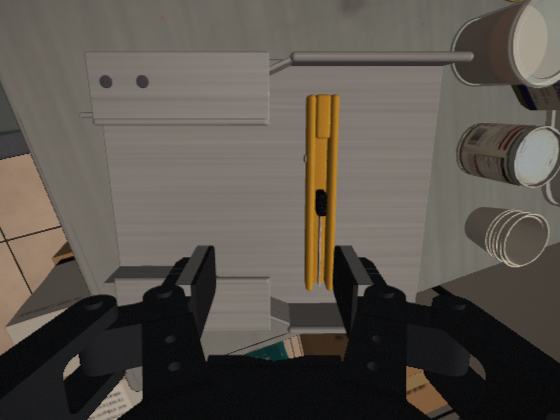

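The cutter is square across the chute (columns 306–338, rows 95–290), with its middle at s=37.5 mm and l=0.5 mm.

>>> drive_tool(
  commands=[
    [0.02,0.3,0,0,0,0,60],
    [0,0.28,0,0,0,0,60],
    [0,0,0.5,0,0,0,60],
    [0,0,0.5,0,0,0,60],
    [0,0,0.45,0,0,0,60],
    [0,0,0.25,0,0,0,60],
    [0,0,0.15,0,0,0,60],
    [0,0,0.12,0,0,0,60],
    [0,0,0,0,0,0,60],
  ],
)

```text
clock: 9.05
position: [0.5601, -0.2356, 0.0726]
ee_rot: [2.897, -0.004, 1.36]
wrist_force: [0.6, 0.0, 0.1]
gripper_width: 0.0515
gripper_force: 0.0
```

```bash
python3 -c "
from g import *
plan(sl(.0375,.003,.0005),RT);where()"
```

```text
mm/60 [-0.011  0.013 -0.003] turn [ 0.00030994 -0.00171347 -0.00093651]
s,l,h [36.7, 1.2, 2.8] [0.6 0.  0.1] 0.051475100304886945
```

>>> drive_tool(
  commands=[
    [0,0,0,0,0,0,0],
    [0,0,0,0,0,0,0],
    [0,0,0,0,0,0,0],
    [0,0,0,0,0,0,0],
    [0,0,0,0,0,0,0],
  ],
  grip_force=40,
)

```text
clock: 9.68
position: [0.5604, -0.2358, 0.0734]
ee_rot: [2.895, -0.004, 1.36]
wrist_force: [-2.5, 0.6, 5.5]
gripper_width: 0.0209
gripper_force: 40.1
```

>>> drive_tool(
  commands=[
    [0,0,-0.1,0,0,0,0],
    [0,0,-0.3,0,0,0,0],
    [0,0,-0.5,0,0,0,0],
    [0,0,-0.6,0,0,0,0],
    [0,0,-0.6,0,0,0,0],
    [0,0,0,0,0,0,0],
  ],
)

```text
clock: 10.42
position: [0.5305, -0.2301, 0.1989]
ee_rot: [2.891, -0.002, 1.36]
wrist_force: [0.7, -0.4, -1.3]
gripper_width: 0.021
gripper_force: 39.3
```

```bash
python3 - <<'E'
from g import *
where()
f=env.grab_frame("scene");b=f["color"][150:350,250:490];cv2.imwrite("pics/s4.png",cv2.resize(b,None,fx=2.5,fy=2.5))
T=np.array([.510,.223,.11]);t=np.radians(12)
R=np.c_[[-np.sin(t),np.cos(t),0],[np.cos(t),np.sin(t),0],[0,0,-1]]
plan(T,R);st=env.read_state();print(st["position"],st["q"])
E
```

```text
s,l,h [38.0, 0.4, 132.6] [ 0.7 -0.4 -1.3] 0.020989311961921497
mm/60 [ 7.306 -2.208  0.956] turn [ 0.11687904  0.02340976 -0.19969853]
[ 0.53015724 -0.2298609   0.19675345] [-0.50383342  0.27096369  1.6596525   0.08916079  0.9760328  -0.33412264]
```

View pics/s4.png

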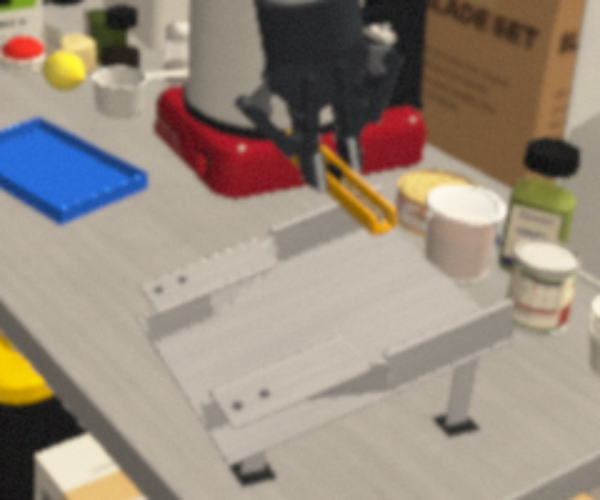

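The cutter is held in the grip at about (350,190), clear of the chute. Next: level the tool, turn it, and carry the cutter to the tray.

>>> drive_tool(
  commands=[
    [0,0,0,0.0585,0,0,0],
    [0,0,0,0.0585,0,0,0],
    [0,-0.4,0,0,0,-0.067,0],
    [0,-0.4,0,0,0,-0.067,0],
    [0,0,0,0,0,-0.067,0],
    [0,0,0,0,0,0,0],
  ],
)

```text
clock: 11.22
position: [0.4824, -0.2229, 0.1943]
ee_rot: [3.141, -0.004, 1.78]
wrist_force: [0.2, -0.2, -0.5]
gripper_width: 0.0208
gripper_force: 39.5
```

```bash
cat > t.py <<'E'
from g import *
t=np.radians(12)
RY=np.c_[[-np.sin(t),np.cos(t),0],[np.cos(t),np.sin(t),0],[0,0,-1]]
E
python3 -c "
from t import *
plan(np.array([.510,.223,.15]),RY)"
```

```text
mm/60 [7.17  1.995 0.77 ] turn [ 3.47690886e-04 -2.05935705e-03  7.78140284e-05]
```

>>> drive_tool(
  commands=[
    [0.4,0,0,0,0,0,0],
    [0.6,0,0,0,0,0,0],
    [0.7,0.2,0,0,0,0,0],
    [0.7,0.2,0,0,0,0,0],
    [0.7,0.2,0,0,0,0,0],
    [0.7,0.2,0,0,0,0,0],
    [0.7,0.2,0,0,0,0,0],
    [0.7,0.3,0,0,0,0,0],
    [0.7,0.3,0.1,0,0,0,0],
    [0.6,0.2,0.3,0,0,0,0],
  ],
)

```text
clock: 12.48
position: [0.5073, 0.1829, 0.1723]
ee_rot: [3.139, -0.004, 1.778]
wrist_force: [0.4, -0.2, -1.1]
gripper_width: 0.0211
gripper_force: 39.5
```

>>> drive_tool(
  commands=[
    [0.4,0.1,0.3,0,0,0,0],
    [0.27,0.1,0,0,0,0,0],
    [0,0,0,0,0,0,0],
  ],
)

```text
clock: 12.85
position: [0.5105, 0.2235, 0.155]
ee_rot: [3.14, -0.004, 1.781]
wrist_force: [-0.4, -0.6, -0.2]
gripper_width: 0.0209
gripper_force: 39.5
```

```bash
python3 - <<'E'
from t import *
plan(np.array([.510,.223,.06]),RY);print(env.read_state()["position"],env.read_state()["gripper_width"])
s=[]
for k in("scene","wrist"):
    f=env.grab_frame(k);s.append(f["color"][100:300,150:430] if k=="scene" else f["color"])
cv2.imwrite("pics/p5.png",np.vstack([cv2.resize(s[0],(420,300)),cv2.resize(s[1],(420,300))]))
E
```

```text
mm/60 [-0.012 -0.013  1.583] turn [ 0.00094149 -0.0017183   0.00032891]
[0.51048627 0.22349803 0.1549825 ] 0.020943509411413815
```

View pics/p5.png

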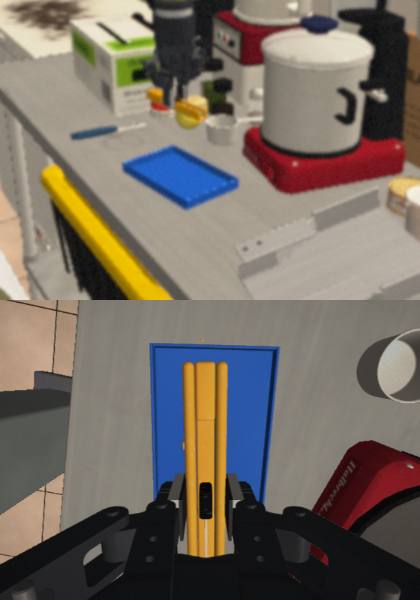

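```bash
python3 - <<'E'
from t import *
f=env.grab_frame("wrist");m=mask(f,(100,150,60),(125,255,255),(150,30,420,260))
c=max(cv2.findContours(m,0,2)[0],key=cv2.contourArea)[:,0]
a=c[np.argmin(c.sum(1))];b=c[np.argmin(c[:,1]-c[:,0])]
A,B=onz(f,*a,.02),onz(f,*b,.02);print(a,b,A,B,np.linalg.norm(A-B),np.degrees(np.arctan2(*(B-A)[[1,0]])))
print("centre",(A+B)/2-.1*RY[:,0])
E
```

```text
[201  60] [372  66] [0.4360435  0.30938916 0.02      ] [0.56189797 0.33195405 0.02      ] 0.1278613287940206 10.16475917426685
centre [0.5197619  0.22285684 0.02      ]
```

>>> drive_tool(
  commands=[
    [0,0.1,0.4,0,0,0,0],
    [0,0,0.5,0,0,0,0],
    [0,0,0.5,0,0,0,0],
    [0,0,0.4,0,0,0,0],
    [0,0,0.3,0,0,0,0],
    [0,0,0.15,0,0,0,0],
    [0,0,0.1,0,0,0,0],
    [0,0,0,0,0,0,0],
  ],
)

```text
clock: 14.0
position: [0.5163, 0.2247, 0.0138]
ee_rot: [3.14, -0.004, 1.781]
wrist_force: [-0.5, -0.4, -1.9]
gripper_width: 0.021
gripper_force: 39.5
```

>>> drive_tool(
  commands=[
    [0,0,0.04,0,0,0,0],
    [0,0,0.03,0,0,0,0],
    [0,0,0,0,0,0,0],
  ],
)

```text
clock: 14.38
position: [0.5162, 0.2247, 0.0094]
ee_rot: [3.14, -0.004, 1.781]
wrist_force: [-0.7, 0.1, 0.1]
gripper_width: 0.0211
gripper_force: 39.5
```

>>> drive_tool(
  commands=[
    [0,0,0.02,0,0,0,0],
    [0,0,0.02,0,0,0,0],
    [0,0,0,0,0,0,0],
  ],
)

```text
clock: 14.75
position: [0.5162, 0.2248, 0.0073]
ee_rot: [3.14, -0.004, 1.781]
wrist_force: [-2.6, -0.9, 4.5]
gripper_width: 0.0209
gripper_force: 40.1
```

Contact with the tray floor. Opening the gripper and retreating.

>>> drive_tool(
  commands=[
    [0,0,0,0,0,0,40],
    [0,0,0,0,0,0,50],
    [0,0,0,0,0,0,50],
    [0,0,-0.2,0,0,0,50],
    [0,0,-0.5,0,0,0,50],
    [0,0,-0.7,0,0,0,50],
    [0,0,-0.7,0,0,0,50],
    [0,0,-0.7,0,0,0,50],
    [0,0,0,0,0,0,50],
  ],
)

```text
clock: 15.88
position: [0.5172, 0.2245, 0.1791]
ee_rot: [3.133, -0.004, 1.781]
wrist_force: [-0.0, 0.3, -0.0]
gripper_width: 0.0424
gripper_force: 0.0
```

```bash
python3 - <<'E'
from t import *
print(env.read_state()["position"])
s=[]
for k in("side","wrist"):
    f=env.grab_frame(k);s.append(f["color"][150:350,180:460] if k=="side" else f["color"])
cv2.imwrite("pics/p6.png",np.vstack([cv2.resize(s[0],(420,300)),cv2.resize(s[1],(420,300))]))
E
```

```text
[0.51720126 0.22453421 0.17911963]
```

View pics/p6.png

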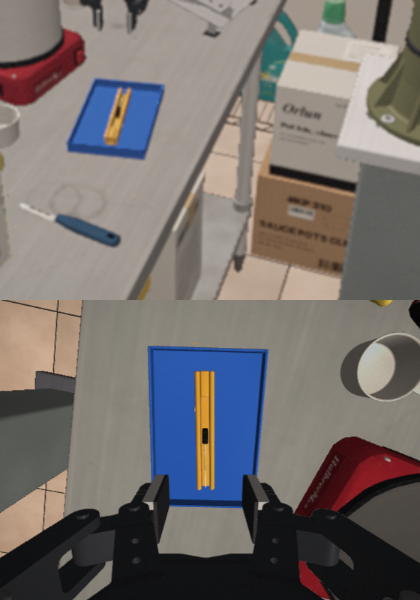

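The cutter lies flat in the middle of the tray, at about (205,430) in the lower view. The peeler hasn't moved, and the gripper is clear.

```bash
python3 -c "
from workcell import env
print(env.finish_job())"
```

```text
the job is handed in; nothing more can be done
None
```

The box cutter was pushed clear of the plates, lifted out and laid flat in the blue tray without touching the peeler; I handed the job in at about 16 s on the robot's clock, and no verdict came back.

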